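Lower the ratchet pan rest

ROBOT

A 6-joint arm with a two-finger parallel gripper is mounted at the origin on a cart in front of the work surface, level with it; the furniture and walls round the work are solid. World frame = base frame: x ahead of the robot, y to its left, z up, the work surface at z = 0. Lengths are in mm, angles in rad, forces in N, time in s.
With the tool pointing down it reaches from about 275 to 750 mm from the base axis. Payload 10.2 kg.
Tool frame: the origin (TCP) lies on the centre line of the jaws, within the pads' length; the fingertips stand 8 mm ahead of it and the grasp point (between the pads) lies 11 mm behind it; x points along the fingers, y is the direction in which the jaws open and shut, and the axes are right-handed (so a half turn about x gives the same grasp; the last joint's range is limited). The gripper opens to 85 mm and grips with 20 to 120 N. Pads are 22 mm wide; open, the fingers measure 114 mm over their backs; the gripper's body (76 mm by 85 mm) begins 54 mm behind the grasp point. The pads swing forward as they close: fully open they stand 13 mm farther back than shut.
Start: joints at [1.073, 0.313, 1.498, -0, 1.331, -0.223], TCP at [142.474, 505.304, 239.294] pointing down, gripper open.
Joint ranges: [-2.94, 2.94], [-0.97, 2.17], [0.19, 2.56], [-1.23, 4.37], [0.02, 3.11], [-2.88, 2.88]. Speed limits (rad/s): [2.39, 2.39, 3.01, 3.14, 3.14, 3.14].

INTERFACE

Orientations are given as a unit quaternion [w, x, y, z].
In Python, from rig import ctrl, vision, workorder gives the robot as it stands. The module is installed in compiled form; this text tells all that it offers.
- The arm moves only by the shell command python3 -m jog 'ROWS' [OPENING] [FORCE]. ROWS is JSON, a list that holds one entry, the list of rows, each a list of 6 numbers: the shift along the tool's x, y, z in m, then the turn, a rotation vector about the tool's x, y, z in rad. A call has 1 to 12 rows; each row shifts and turns the commanded pose from where the row before left it, along the tool's axes as they then stand; what a row does not reach is not made up. A row lasts 1/8 s, in which the tool goes at most 62.5 mm and 10.7 degrees, less where a joint would pass 70% of its speed; a pose out of reach is approached as far as the arm can. A call is refused whole if a number of a shift passes 0.0625 or a number of a turn 0.188, either way. A call with a gripper value outside its range is refused whole. OPENING is the closure in counts, from 0 (fully open) to 255 (shut), set as the call begins (- or left out, the last holds). The fingers move at their own pace and stop on an object; FORCE is the grip in N (left out, the last holds). Time passes only in rows, so rows that do not move let the fingers close. It gives the time, the measured TCP pose, the force and the opening at its end, in the units of the state.
- ctrl.sense(): the state, without advancing time (a new reading comes with each control period).
- vision.capture(name): name is "scene" or "side" or "wrist"; returns a dict with "image" (420x560x3 uint8, red, green, blue), "mtx" (3x3 intrinsics, pixels), "R" (3x3) and "t" (3): a world point X has camera coordinates R X + t; the wrist camera has in their place "hand_eye" (4x4, takes a point from camera to tool coordinates, whose origin is the TCP and whose axes are the tool frame's). Camera axes: x right, y down, z forward; pixel columns grow to the right and rows downward; lengths in mm; the calibration is good to about 2 mm. A picture is of the moment at which its call begins: read the wrist's pose just before it. There is no depth.
- workorder.finish_job(): hands the job in, once; it reports no verdict.
The state is a dict: "time_s": time; "joints": joint angles; "dq": joint speeds; "tau": joint torques, N m; "eef_pos": TCP position; "ee_rot": TCP orientation; "force": force on the tool from outside, world axes, zero at the start; "wrist_torque": the same for the moment, N m; "grip_width": opening from 0.0 (shut) to 1.0 (fully open).
Only numpy, scipy, OpenCV 4.12 (cv2) and the standard library are available. Lean on these libraries where they do the work, as an engineer would, in place of code of your own. Each camera call takes 0.05 s, during which the arm holds its last target.

TASK

The steel pan rest holds its pan tilted up on a ratchet. Press the orange thumb paddle on its handle with the fingertips to free the pawl, and keep it pressed while you push the arm down past the teeth until it rests level on its stops; then let go, so that the pawl springs back into the lowest notch. Nothing is to be gripped or lifted, and the other things on the table stay where they are.

Things in the scene. Friction and masses are not known exactly. Their poses are not given: they have to be found in the camera images.
- pan_rest: fixed base: steel plate 290 x 130 mm; hinge posts near its far end (own +x); upright dark quadrant 10 mm thick, 145 mm high, with 8 teeth (pitch 0.07 rad) on the side facing the handle (own -x); the pan, 112 x 150 x 36 mm, is fixed to the arm between hinge and quadrant. Origin: centre of the plate, on the table; +x from handle to hinge, z up. Only arm and pawl move.
- rest_arm (a joint): arm angle (rad) about its horizontal hinge (own y of pan_rest): 0 = down, level, on its stops; grows as the handle rises; starts at about 0.28 to 0.44. The hinge is stiff: the arm stays where it is left, even with the pawl free, and takes about 6 to 10 N at the paddle to push down. With the pawl engaged it goes down by at most one tooth.
- pawl (a joint): paddle and pawl (rad, relative to the arm): 0 to 0.04 = released, pawl seated between teeth; grows as the paddle is pressed; tooth tips cleared from about 0.22; 0.30 = fully pressed. May start at up to 0.22, its pin resting on a tooth's flank or tip. A spring returns it (about 2 N at mid paddle when fully pressed); let go part-way down, it catches again.
- paddle_top (a point): middle of the upper face of the orange ribbed paddle (66 mm along the arm, 42 wide, 6 thick); its x runs along the paddle to the hinge, z is the face's normal. Released, it lies 222 mm from the hinge along the arm and 34 mm above the hinge line; full pressing lowers it about 17 mm. With the arm down it is 89 mm above the table released, 72 mm pressed.
- hinge_centre (a point): centre of the arm's hinge, 55 mm above the table, 110 mm ahead (+x) of the origin of pan_rest. The paddle swings about it with the arm in a vertical plane.
- handle_end (a point): free end of the black round handle (22 mm thick) that lies below the paddle and sticks out 42 mm beyond it; 298 mm from the hinge. Pushing here does not free the pawl.
- spice_jar_1: bystander: spice jar with dark cap, 40 mm across, 105 mm high, standing loose left of the pan rest; origin at its underside
- label_roll_1: bystander: white label roll, 64 mm across, 30 mm high, lying loose right of the handle; origin at its underside
- deli_cup: bystander: lidded white cup, 74 mm across, 68 mm high, loose; origin at its underside
- mug_1: bystander: dark mug, 88 mm across, 106 mm high, loose; origin at its underside
- bench_scraper: bystander: bench scraper with black grip, 78 x 150 x 24 mm, lying loose at the front edge; origin at its underside
- probe_thermometer: bystander: dial probe thermometer, 166 x 44 x 13 mm, lying loose at the front right; origin at its underside

How it is judged:
By the outcome, as a careful person would: the job done as asked, in the order asked, and still so for the second after the job is handed in, with the robot touching nothing.
It also fails if it takes over 32 s, if anything falls off the work surface, if the arm or the gripper's body presses on something with over 40 N, if the wrist force passes 120 N, or if a joint passes its speed limit or range.

## Working session

There is one attempt and no reset: what is moved stays moved. The work goes in short steps, Python scripts to look and compute and a shell command to move; the robot and the scene stay as the last step left them, time stands still between calls to the robot, and variables do not carry over. Pictures are saved under pics/ and viewed, and the job is handed in when it is done.

```bash
mkdir -p pics
python3 - <<'E'
from rig import ctrl, vision
import cv2
print(ctrl.sense())
for n in ["scene","side","wrist"]:
    c=vision.capture(n); cv2.imwrite(f"pics/{n}0.png",c["image"][:,:,::-1])
    print(n,{k:v.tolist() for k,v in c.items() if k!="image"})
E
```

```text
{'time_s': 0.0, 'joints': array([ 1.07257643e+00,  3.13444003e-01,  1.49844788e+00,  1.93443413e-05,
        1.33100173e+00, -2.23415821e-01]), 'dq': array([ 0.00126228, -0.00057357, -0.00046557,  0.00070759, -0.00229329,
       -0.00052515]), 'tau': array([-1.68190341e-03, -4.12250876e+01, -2.59744209e+01, -3.12065185e-04,
        4.05482599e-03,  1.61137058e-05]), 'eef_pos': array([142.35551221, 505.07124839, 238.73407631]), 'ee_rot': array([ 0.70027346,  0.09642609,  0.70061065, -0.09728207]), 'force': array([ 0.37501641, -0.14858756, -0.24568311]), 'wrist_torque': array([-0.03101266, -0.02241453,  0.00852384]), 'grip_width': 1.0011390323071787}
scene {'mtx': [[423.22978281462474, 0.0, 278.2775607739086], [0.0, 423.22978281462474, 201.76023764302488], [0.0, 0.0, 1.0]], 'R': [[0.7070002338257749, -0.7068585399858459, -0.02239807624279518], [-0.2963317788635607, -0.26733734705768825, -0.916906876244101], [0.6421356135629431, 0.6548906376771894, -0.39847221543905287]], 't': [-411.14374689917287, 237.42759828792325, 883.6343281772811]}
side {'mtx': [[418.5907437893126, 0.0, 278.80480194392646], [0.0, 418.5907437893126, 208.9131686535244], [0.0, 0.0, 1.0]], 'R': [[0.9819988890182842, -0.18835260035151774, 0.014194361827019965], [-0.10424705524195836, -0.6031014270194011, -0.7908231282660754], [0.1575142325005427, 0.7751077129457447, -0.6118801352322051]], 't': [-580.3737129087706, 97.72435419135374, 1196.3096869455944]}
wrist {'mtx': [[357.91230221851754, 0.0, 286.56691735560025], [0.0, 357.91230221851754, 208.8893827894655], [0.0, 0.0, 1.0]], 'hand_eye': [[-0.00019910696312863823, -0.2980485225140908, 0.9545506998497166, -134.62033391078208], [0.9999997137325773, -0.0007561597934363508, -2.75159853653502e-05, 0.9839759770369216], [0.0007299939588065844, 0.9545504211143239, 0.2980485877491887, -75.97246281085455], [0.0, 0.0, 0.0, 1.0]]}
```

View pics/scene0.png

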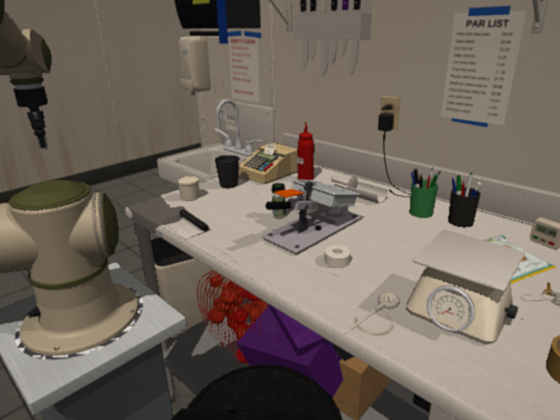

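View pics/side0.png

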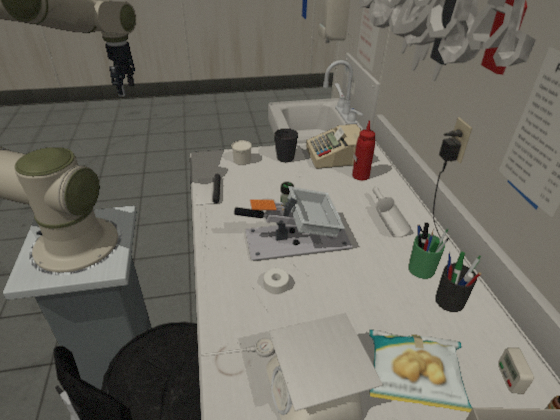

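View pics/wrist0.png

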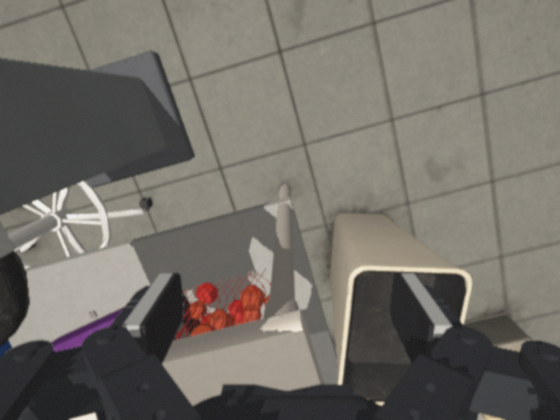

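Run:
```python
import cv2
a=cv2.imread("pics/scene0.png")[165:260,240:380]; cv2.imwrite("pics/sc.png",cv2.resize(a,None,fx=5.5,fy=5.5,interpolation=cv2.INTER_CUBIC))
a=cv2.imread("pics/side0.png")[170:265,225:365]; cv2.imwrite("pics/si.png",cv2.resize(a,None,fx=5.5,fy=5.5,interpolation=cv2.INTER_CUBIC))
```

```text
(no output)
```

View pics/sc.png

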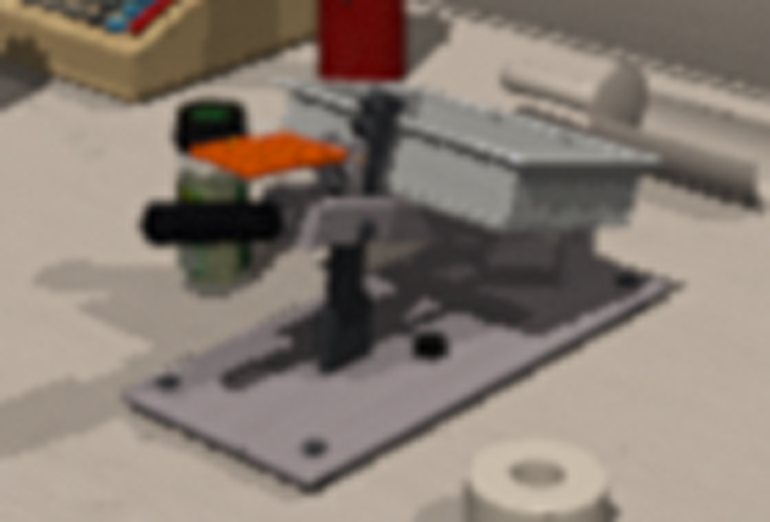

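View pics/si.png

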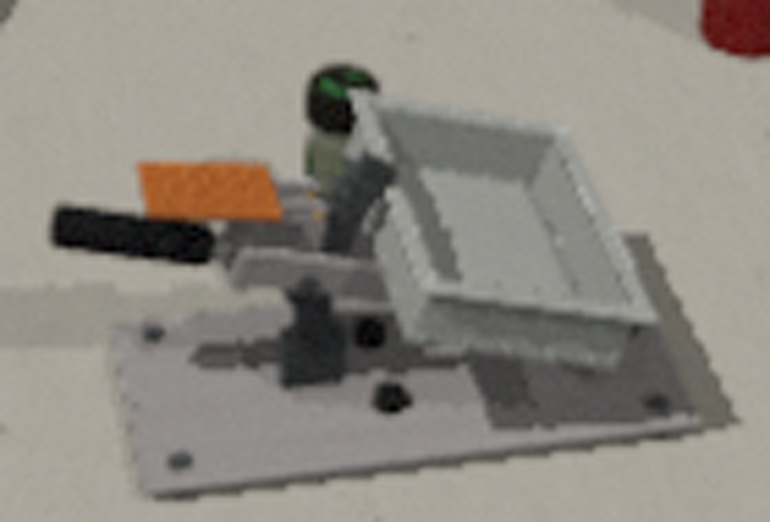

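```bash
cat > fit.py <<'E'
import numpy as np, json
from rig import vision
from scipy.optimize import least_squares
C={n:vision.capture(n) for n in ["scene","side"]}
def proj(n,X):
    c=C[n];p=(c["R"]@X.T).T+c["t"];p=p@np.array(c["mtx"]).T;return p[:,:2]/p[:,2:]
o={"scene":(240,165),"side":(225,170)}
px={"scene":{"pl":(125,395),"pr":(312,490),"fr":(682,285),"a":(187,150),"b":(290,132),"c":(348,155),"d":(245,177),"h":(145,222)},
"side":{"pl":(117,327),"pr":(148,497),"fr":(708,418),"a":(138,163),"b":(272,165),"c":(283,219),"d":(148,221),"h":(54,228)}}
def model(q):
    x,y,yaw,th,pp,h=q
    P={"pl":(-145,65,h),"pr":(-145,-65,h),"fr":(145,-65,h)}
    H=np.array([110,0,55.]); u=np.array([-np.cos(th),0,np.sin(th)]); v=np.array([np.sin(th),0,np.cos(th)])
    piv=H+165*u+34*v
    uu=u*np.cos(pp)-v*np.sin(pp)
    m=piv+57*uu
    yv=np.array([0,1,0])
    P["a"]=m+33*uu+21*yv;P["b"]=m-33*uu+21*yv;P["c"]=m-33*uu-21*yv;P["d"]=m+33*uu-21*yv
    P["h"]=H+298*u;P["m"]=m;P["H"]=H
    R=np.array([[np.cos(yaw),-np.sin(yaw),0],[np.sin(yaw),np.cos(yaw),0],[0,0,1]])
    return {k:R@np.array(p)+[x,y,0] for k,p in P.items()}
def res(q,full=False):
    M=model(q);r={}
    for n in px:
        ks=list(px[n]);pr=proj(n,np.array([M[k] for k in ks]))
        ob=np.array([px[n][k] for k in ks])/5.5+o[n]
        r[n]=dict(zip(ks,(pr-ob).round(1).tolist())) if full else (pr-ob).ravel()
    return r if full else np.r_[r["scene"],r["side"],(q[5]-8)/4]
if __name__=="__main__":
    s=least_squares(res,[500,200,0.,.36,.1,8],loss="soft_l1")
    print(s.x,s.cost)
    for n,v in res(s.x,True).items(): print(n,v)
    print({k:v.round(1).tolist() for k,v in model(s.x).items()})
E
python3 fit.py
```

```text
[547.21115347 -28.19845116 528.5303132  -71.74350009  90.92865252
   9.67097323] 599.2299784368843
scene {'pl': [-14.0, 16.5], 'pr': [2.8, -0.6], 'fr': [-64.7, -10.1], 'a': [-1.3, 13.9], 'b': [-18.9, 22.4], 'c': [-17.0, 18.2], 'd': [1.1, 9.0], 'h': [15.5, 1.5]}
side {'pl': [-29.3, 13.2], 'pr': [0.3, 2.0], 'fr': [-42.8, -35.8], 'a': [42.5, -0.7], 'b': [26.3, 1.9], 'c': [34.5, -3.4], 'd': [51.3, -6.5], 'h': [92.8, -15.8]}
{'pl': [396.4, -78.4, 9.7], 'pr': [484.4, -174.1, 9.7], 'fr': [698.0, 22.0, 9.7], 'a': [656.5, 100.7, 1.7], 'b': [694.0, 135.1, -40.3], 'c': [722.4, 104.1, -40.3], 'd': [684.9, 69.7, 1.7], 'h': [819.5, 221.8, -91.3], 'm': [689.5, 102.4, -19.3], 'H': [628.2, 46.2, 55.0]}
```

```bash
sed -i 's/\[500,200,0.,.36,.1,8\],loss="soft_l1"/[500,-10,0.,.36,.1,8],x_scale=[50,50,.3,.1,.1,4]/' fit.py; python3 fit.py
```

```text
[ 6.28476993e+02 -9.68123495e+01 -8.24396244e-03  2.55463968e-01
  8.32978965e-02  6.51327153e+00] 16.21992450472528
scene {'pl': [-1.6, -0.3], 'pr': [-1.4, -1.2], 'fr': [-2.3, 0.3], 'a': [0.9, 0.5], 'b': [-0.5, 0.9], 'c': [0.5, 0.7], 'd': [1.9, -0.2], 'h': [0.6, 0.4]}
side {'pl': [-0.8, -0.2], 'pr': [-0.8, -0.6], 'fr': [-1.1, 1.8], 'a': [1.2, 0.4], 'b': [0.5, 1.1], 'c': [1.2, 0.6], 'd': [1.4, -0.7], 'h': [-0.6, -0.6]}
{'pl': [484.0, -30.6, 6.5], 'pr': [482.9, -160.6, 6.5], 'fr': [772.9, -163.0, 6.5], 'a': [498.9, -74.7, 145.0], 'b': [564.0, -75.3, 133.7], 'c': [563.6, -117.3, 133.7], 'd': [498.6, -116.7, 145.0], 'h': [450.2, -95.3, 130.3], 'm': [531.3, -96.0, 139.4], 'H': [738.5, -97.7, 55.0]}
```

Run:
```python
from scipy.spatial.transform import Rotation as Ro
import numpy as np
from rig import ctrl
s=ctrl.sense();q=s["ee_rot"];R=Ro.from_quat(np.r_[q[1:],q[0]]).as_matrix();print(R.round(3))
yaw=-0.008
for sgn in(1,-1):
  # tool z along ±rest x, x down
  z=sgn*np.array([np.cos(yaw),np.sin(yaw),0]);x=np.array([0,0,-1.]);y=np.cross(z,x)
  print(sgn,Ro.from_matrix(R.T@np.c_[x,y,z]).as_rotvec().round(3))
d=np.array([512,-96,200])-s["eef_pos"];print(R.T@d)
```

```text
[[-0.     0.271  0.962]
 [-0.     0.962 -0.271]
 [-1.    -0.    -0.   ]]
1 [-0.267 -0.     0.   ]
-1 [2.875 0.    0.   ]
[  39.27678074 -478.40066303  518.83831217]
```

```bash
python3 -m jog '[[[0,0,0,-0.134,0,0],[0,0,0,-0.133,0,0],[0,-0.05,0.03,0,0,0],[0,-0.05,0.03,0,0,0],[0,-0.05,0.03,0,0,0],[0,-0.05,0.03,0,0,0],[0,-0.05,0.03,0,0,0],[0,-0.05,0.03,0,0,0],[0,-0.05,0.03,0,0,0],[0,-0.05,0.03,0,0,0],[0,-0.05,0.03,0,0,0],[0,-0.05,0.03,0,0,0]]]' 255 20
```

```text
time_s: 1.85
eef_pos: [439.3, 1.0, 239.5]
ee_rot: [0.707, 0.003, 0.707, -0.003]
force: [1.2, 0.9, 0.5]
grip_width: -0.004
```

```bash
python3 -m jog '[[[0,-0.045,0.04,0,0,0],[0.01,-0.045,0.035,0,0,0],[0.03,-0.007,0.006,0,0,0],[0,0,0,0,0,0]]]'
python3 - <<'E'
from rig import ctrl, vision
import cv2
s=ctrl.sense();print(s["eef_pos"])
for n in ["wrist","side","scene"]:
    c=vision.capture(n); cv2.imwrite(f"pics/{n}1.png",c["image"][:,:,::-1])
im=cv2.imread("pics/side1.png")[120:265,195:365]
i2=cv2.imread("pics/scene1.png")[120:260,220:380]
a=cv2.resize(im,None,fx=4,fy=4,interpolation=2);cv2.imwrite("pics/si1.png",a)
cv2.imwrite("pics/sc1.png",cv2.resize(i2,None,fx=4,fy=4,interpolation=2))
E
```

```text
time_s: 2.35
eef_pos: [518.0, -94.8, 197.4]
ee_rot: [0.706, 0.004, 0.709, -0.002]
force: [-0.1, 0.2, 0.3]
grip_width: -0.003
[518.03083195 -94.76337826 197.42562319]
```

View pics/wrist1.png

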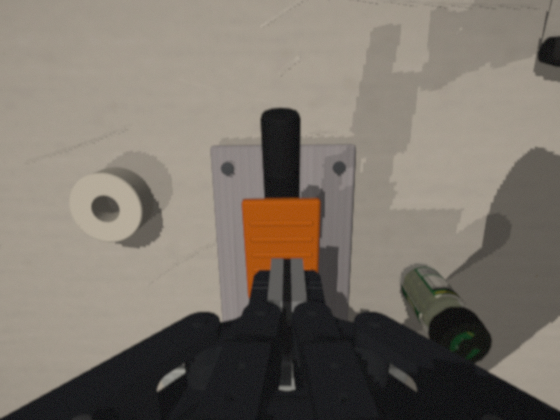

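View pics/si1.png

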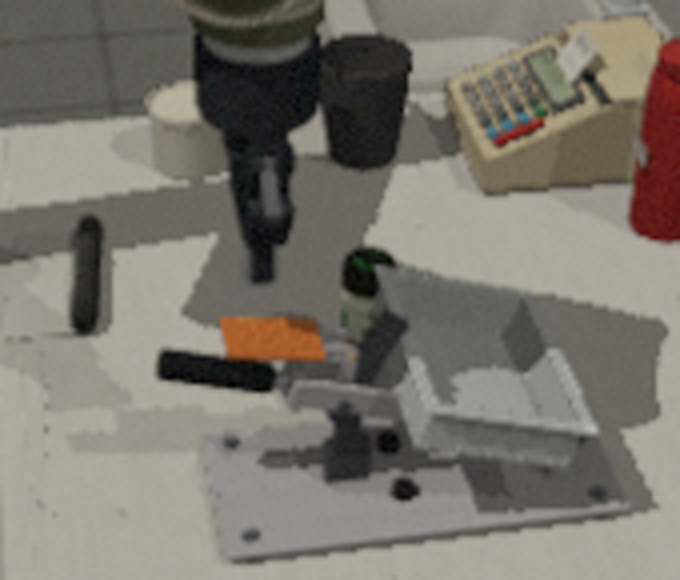

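View pics/sc1.png

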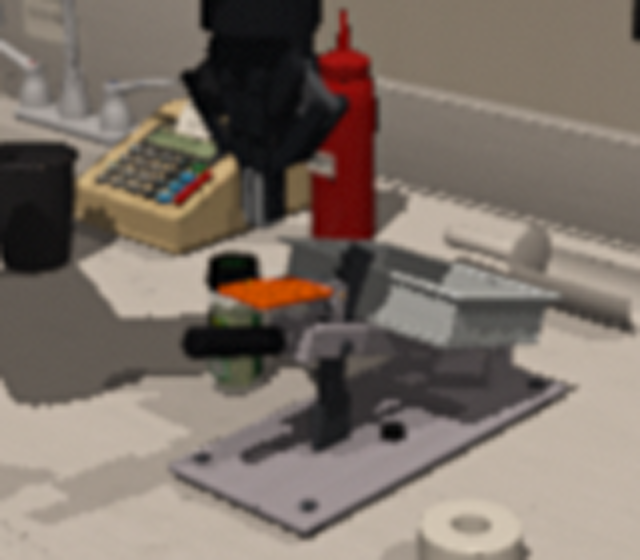

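```bash
python3 -m jog '[[[0.03,-0.001,0,0,0,0],[0.008,-0.001,0,0,0,0],[0.004,0,0,0,0,0],[0.004,0,0,0,0,0],[0,0,0,0,0,0]]]'
```

```text
time_s: 3.12
eef_pos: [518.9, -96.7, 153.8]
ee_rot: [0.707, 0.003, 0.707, -0.003]
force: [-1.3, 0.3, 1.4]
grip_width: 0.0
```

```bash
for i in 1; do python3 -m jog '[[[0.004,0,-0.001,0,0,0],[0.004,0,-0.001,0,0,0]]]'; python3 -m jog '[[[0.004,0,0,0,0,0],[0.004,0,-0.001,0,0,0]]]';python3 -m jog '[[[0.004,0,0,0,0,0],[0.004,0,-0.001,0,0,0]]]'; done
python3 - <<'E'
from rig import vision
import cv2
for n in ["side"]:
    c=vision.capture(n); cv2.imwrite(f"pics/{n}2.png",cv2.resize(c["image"][120:265,195:365,::-1],None,fx=4,fy=4,interpolation=2))
E
```

```text
time_s: 3.38
eef_pos: [516.4, -96.7, 145.6]
ee_rot: [0.707, 0.003, 0.707, -0.003]
force: [-7.3, 0.4, 10.3]
grip_width: 0.005
time_s: 3.62
eef_pos: [514.9, -96.7, 137.6]
ee_rot: [0.706, 0.003, 0.708, -0.003]
force: [-7.3, -0.2, 11.0]
grip_width: 0.002
time_s: 3.88
eef_pos: [513.7, -96.7, 129.5]
ee_rot: [0.706, 0.003, 0.708, -0.003]
force: [-9.9, -0.4, 10.8]
grip_width: 0.001
```

View pics/side2.png

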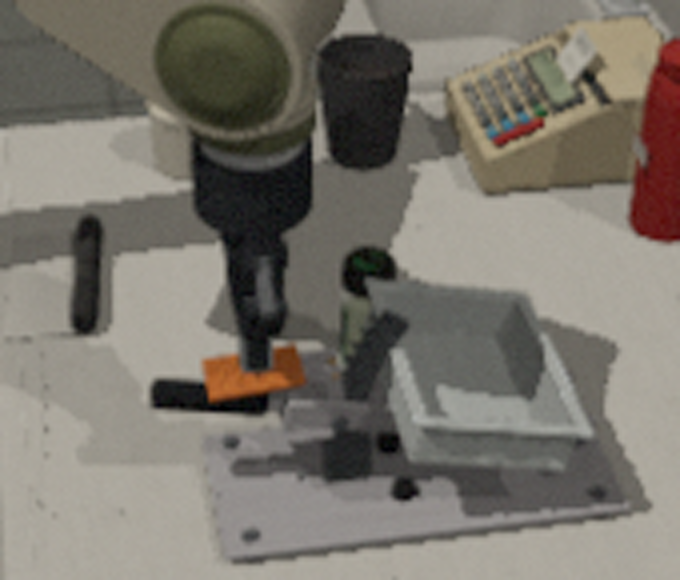

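The side picture shows the paddle pressed (tilted, around (255,372)), and the arm is coming down under a steady push of about 11 N. I'll keep going.

```bash
python3 -m jog '[[[0.005,0,-0.001,0,0,0],[0.005,0,-0.001,0,0,0],[0.005,0,-0.001,0,0,0],[0.005,0,-0.001,0,0,0],[0.005,0,-0.001,0,0,0],[0.005,0,0,0,0,0]]]'; python3 -m jog '[[[0.004,0,-0.001,0,0,0],[0.004,0,0,0,0,0]]]';python3 -m jog '[[[0.003,0,0,0,0,0],[0.002,0,0,0,0,0]]]'
```

```text
time_s: 4.68
eef_pos: [508.3, -96.6, 99.1]
ee_rot: [0.706, 0.003, 0.709, -0.003]
force: [-9.7, -0.6, 8.5]
grip_width: -0.004
time_s: 4.92
eef_pos: [507.1, -96.5, 91.0]
ee_rot: [0.706, 0.003, 0.709, -0.002]
force: [-11.5, -1.0, 8.2]
grip_width: 0.003
time_s: 5.18
eef_pos: [507.2, -96.5, 85.9]
ee_rot: [0.706, 0.003, 0.709, -0.002]
force: [-9.9, -0.6, 8.0]
grip_width: -0.001
```

```bash
python3 -m jog '[[[0.002,0,0,0,0,0],[0.002,0,0,0,0,0]]]';python3 -m jog '[[[0.002,0,0,0,0,0]]]';python3 -m jog '[[[0.002,0,0,0,0,0]]]'
python3 - <<'E'
from rig import vision
import cv2
for n in ["side"]:
    c=vision.capture(n); cv2.imwrite(f"pics/{n}3.png",cv2.resize(c["image"][120:265,195:365,::-1],None,fx=4,fy=4,interpolation=2))
E
```

```text
time_s: 5.42
eef_pos: [505.8, -96.4, 81.8]
ee_rot: [0.704, 0.003, 0.71, -0.002]
force: [-21.8, -1.7, 16.7]
grip_width: -0.002
time_s: 5.55
eef_pos: [505.4, -96.4, 80.5]
ee_rot: [0.704, 0.003, 0.71, -0.002]
force: [-28.0, -1.0, 30.3]
grip_width: 0.002
time_s: 5.68
eef_pos: [505.1, -96.5, 79.4]
ee_rot: [0.703, 0.003, 0.711, -0.002]
force: [-33.9, -0.4, 41.6]
grip_width: 0.001
```

View pics/side3.png

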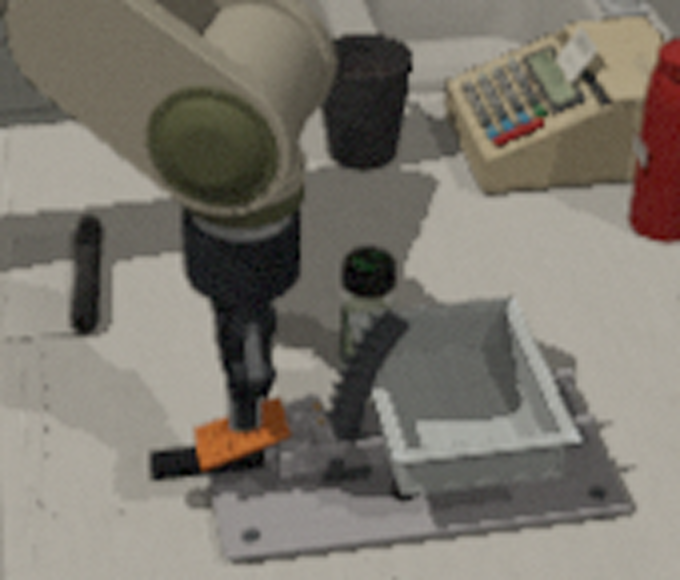

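Force climbed sharply with the tips at about 71.5 mm, so the arm is on its stops. Next I release straight up, slowly at first.

```bash
python3 -m jog '[[[-0.004,0,0,0,0,0],[-0.005,0,0,0,0,0],[-0.006,0,0,0,0,0],[-0.008,0,0,0,0,0],[-0.01,0,0,0,0,0],[-0.03,0,0,0,0,0],[-0.05,0,0,0,0,0],[-0.04,0,-0.03,0,0,0],[0,0,0,0,0,0]]]'
python3 - <<'E'
from rig import vision
import cv2
for n in ["side","scene"]:
    c=vision.capture(n); cv2.imwrite(f"pics/{n}4.png",c["image"][:,:,::-1])
    o=(240,165) if n=="scene" else (225,170)
    cv2.imwrite(f"pics/{n}4c.png",cv2.resize(c["image"][o[1]:o[1]+95,o[0]:o[0]+140,::-1],None,fx=5.5,fy=5.5,interpolation=2))
E
```

```text
time_s: 6.85
eef_pos: [478.9, -96.6, 234.6]
ee_rot: [0.709, 0.002, 0.705, -0.004]
force: [0.7, -0.1, -0.6]
grip_width: 0.0
```

View pics/side4c.png

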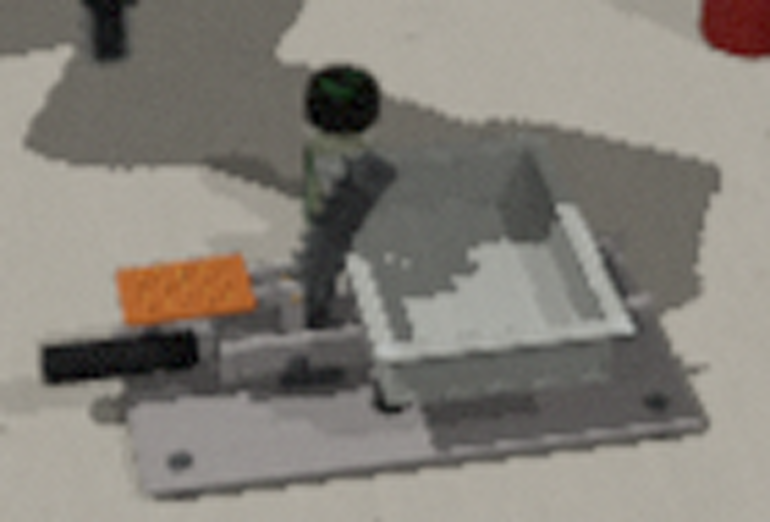

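View pics/scene4c.png

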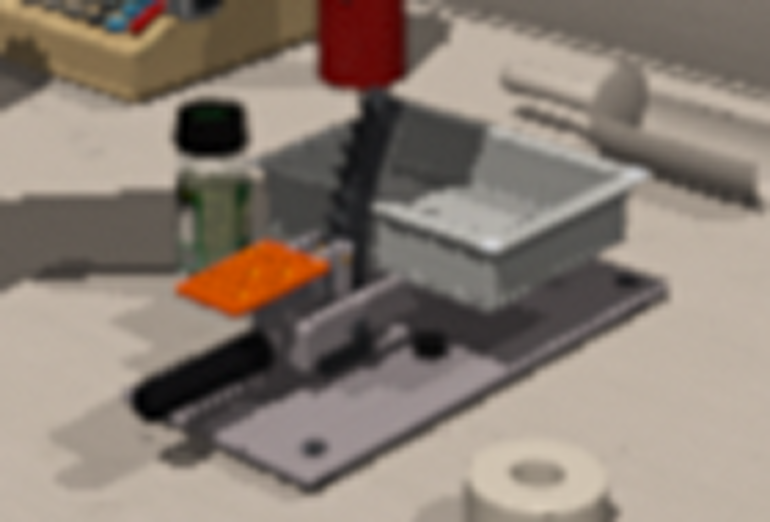

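Run:
```python
import fit
from fit import *
fit.px["scene"].update(a=(177,289),b=(268,241),c=(330,267),d=(238,313),h=(142,398))
fit.px["side"].update(a=(118,270),b=(243,256),c=(256,308),d=(128,325),h=(43,362))
s=least_squares(res,[628,-97,0.,.05,.1,8],x_scale=[50,50,.3,.1,.1,4])
print(s.x,s.cost)
for n,v in res(s.x,True).items(): print(n,v)
print({k:v.round(1).tolist() for k,v in model(s.x).items()})
for th,p in((0,.02),(0,.15),(0.07,.02)):
    q=s.x.copy();q[3]=th;q[4]=p
    print(th,p,sum(res(q)**2)/2)
```

```text
[ 6.29310249e+02 -9.86813198e+01 -3.45245261e-03 -3.34851558e-02
 -1.01024111e-02  7.34541806e+00] 6.311591867999584
scene {'pl': [-0.8, -0.3], 'pr': [-0.4, -1.3], 'fr': [-1.8, 0.0], 'a': [-0.3, -0.5], 'b': [0.6, 0.0], 'c': [0.7, -0.3], 'd': [0.0, -0.0], 'h': [0.5, 0.1]}
side {'pl': [-0.6, 0.2], 'pr': [-0.3, -0.2], 'fr': [-0.6, 1.8], 'a': [-0.1, 0.5], 'b': [0.6, 0.1], 'c': [0.9, 0.2], 'd': [0.1, 0.2], 'h': [-0.0, 0.2]}
{'pl': [484.5, -33.2, 7.3], 'pr': [484.1, -163.2, 7.3], 'fr': [774.1, -164.2, 7.3], 'a': [483.4, -77.2, 81.4], 'b': [549.3, -77.4, 82.9], 'c': [549.2, -119.4, 82.9], 'd': [483.2, -119.2, 81.4], 'h': [441.5, -98.0, 45.0], 'm': [516.3, -98.3, 82.1], 'H': [739.3, -99.1, 55.0]}
0 0.02 30.580013040003145
0 0.15 24.529908436979717
0.07 0.02 306.35073298971696
```

Run:
```python
import fit
from fit import *
from rig import ctrl
from scipy.spatial.transform import Rotation as Ro
fit.px["scene"].update(a=(177,289),b=(268,241),c=(330,267),d=(238,313),h=(142,398))
fit.px["side"].update(a=(118,270),b=(243,256),c=(256,308),d=(128,325),h=(43,362))
def f(z):
    r=res(z[:6]); r=r.copy(); r[:16]+=np.tile(z[6:8],8); r[16:32]+=np.tile(z[8:10],8)
    return np.r_[r,z[6:]/2.]
s=least_squares(f,[628,-97,0.,.05,.1,8,0,0,0,0],x_scale=[50,50,.3,.1,.1,4,1,1,1,1])
print(s.x.round(3),s.cost)
print(np.sqrt(np.diag(np.linalg.inv(s.jac.T@s.jac)))[[3,4]]*.5)
for p in (0,.05,.1,.15,.22):
    g=lambda w:f(np.r_[w[:4],p,w[4:]]);t=least_squares(g,np.delete(s.x,4),x_scale=[50,50,.3,.1,4,1,1,1,1]);print(p,t.x[3].round(3),t.cost)
# wrist view
st=ctrl.sense();c=vision.capture("wrist")
import cv2
cv2.imwrite("pics/w4.png",c["image"][:,:,::-1]);q=st["ee_rot"]
R=Ro.from_quat(np.r_[q[1:],q[0]]).as_matrix();T=np.array(c["hand_eye"])
print("pose",st["eef_pos"])
for th,p in((0,.02),(0,.15),(0.07,.02)):
    M=model([629.3,-98,-.004,th,p,7])
    for k in "abcdh":
        X=R.T@(M[k]-st["eef_pos"]);Xc=T[:3,:3].T@(X-T[:3,3]);u=np.array(c["mtx"])@Xc;print(th,p,k,(u[:2]/u[2]).round(0))
```

```text
[ 6.25942e+02 -1.00638e+02 -2.00000e-03 -3.10000e-02 -9.00000e-03
  7.96600e+00  4.43000e-01 -1.55000e-01  1.01500e+00 -7.79000e-01] 5.136885235107965
[0.0067875  0.01371661]
0 -0.029 5.194425275417393
0.05 -0.02 7.493138741792381
0.1 -0.011 13.123510780665157
0.15 -0.004 22.046639436964565
0.22 0.006 39.98011560256117
pose [478.79175819 -96.20274984 230.26075174]
0 0.02 a [310. 203.]
0 0.02 b [309. 277.]
0 0.02 c [260. 277.]
0 0.02 d [258. 203.]
0 0.02 h [284. 144.]
0 0.15 a [309. 200.]
0 0.15 b [309. 275.]
0 0.15 c [260. 276.]
0 0.15 d [259. 200.]
0 0.15 h [284. 144.]
0.07 0.02 a [311. 213.]
0.07 0.02 b [310. 287.]
0.07 0.02 c [259. 288.]
0.07 0.02 d [256. 213.]
0.07 0.02 h [284. 148.]
```

View pics/w4.png

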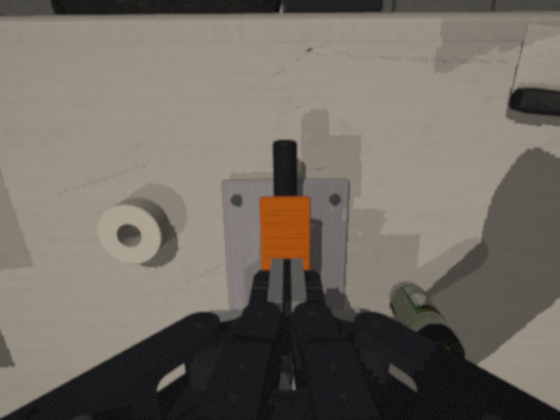

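View pics/side4.png

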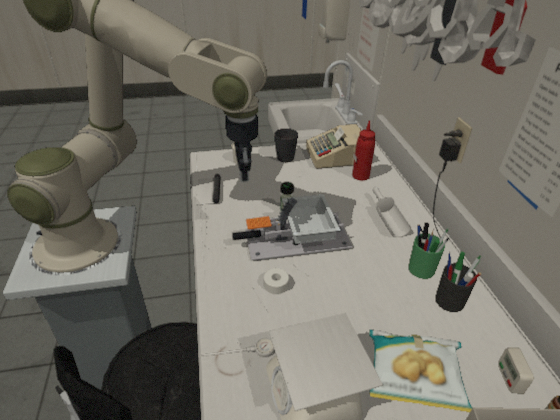

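```bash
python3 -c "
from rig import workorder,ctrl
print(ctrl.sense()['time_s']);print(workorder.finish_job())"
```

```text
7.2
the job is handed in; nothing more can be done
None
```

The pan rest is down on its stops with the pawl sprung back into a notch, and I handed the job in at 7.2 s.

**What I did:** With the gripper shut, I pressed the orange paddle with the fingertips and kept it pressed all the way down, pushing with about 8–11 N vertically. On the stops the vertical force rose to about 42 N (sideways pull about 34 N), with the tips about 71.5 mm above the table. I then lifted straight off; the gripper is clear of everything and the force reads about zero.

**Last checks:**
- **Arm:** the camera fit puts it at about -0.03 rad, well under one tooth (0.07 rad) from level.
- **Pawl:** the fit puts it at about -0.01 rad, which is released. A pawl half pressed or resting on a tooth fits the images clearly worse.
- **Other objects:** in the pictures, nothing else on the table appears to have moved.

**Disagreement:** the camera fit reads low. It puts the paddle at about 82 mm where 89 mm is expected, and the handle end about 10 mm below the hinge line. It also put the arm at 0.255 rad before I touched it, below the stated minimum of 0.28, so I took this as a bias in my measurement and relied on the force rise at the stops.

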